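# Empty a tall canister of bearing balls over a V ledge

### The job

Tip the three balls out of the tall open canister into the tray of the tipping stand, in two goes: grip the canister high, lean it mouth-up at a slant on the stand's V ledge with its foot on the bench, and let go; then grip it again in its lower half and swing the foot up until the mouth points down into the tray. Leave it so, mouth resting in the tray and its side lying across the V ledge, all three balls out in the tray, and leave the other things on the bench where they are.

Things in the scene. Friction and masses are not known exactly. Their poses are not given: they have to be found in the camera images.
- canister: plain aluminium canister, a round tube open at the top and closed at the foot: 54 mm outside diameter, wall 4 mm, floor 5 mm, 240 mm tall, about 0.3 kg with balls 0.4 kg, upright at the start. Origin: centre of its underside; z runs along its axis towards the mouth; its yaw means nothing. The capped cartridge stands close beside it, on a side that changes
- mouth (a point): centre of the canister's open mouth, 240 mm from its underside
- stand: fixed steel tipping stand, place and yaw vary. Origin on the bench below the middle of the V ledge; x: tipping direction, from ledge to tray; y along the ledge; z up. Tray at +x: inside x 24 to 206, y -71 to 71 mm, floor 4 mm, walls 38 mm high. At x = 0 an upright plate 8 mm thick, 76 mm wide, 94 mm high, with 8 mm posts at y = +-34 mm, 119 mm high, carries the ledge. Bench bare at -x
- ledge: the V ledge at the top of the stand's upright plate: two straight lengths of round steel bar, 10 mm diameter, from a common low point outwards and up to y = +-34 mm, 19 mm higher. Origin: the bar's centre at the low point, 100 mm above the bench, straight above the stand's origin; axes as the stand's. The axis of the canister lying in the V passes 35 to 37 mm from this point
- ball1_center (a point): centre of a loose steel ball, 18 mm diameter, 24 g, at the start lying on the floor of the canister
- ball2_center (a point): centre of a loose steel ball, 18 mm diameter, 24 g, at the start lying on the floor of the canister
- ball3_center (a point): centre of a loose steel ball, 18 mm diameter, 24 g, at the start lying on the floor of the canister
- cartridge: bystander: closed grease cartridge, 54 mm diameter, plain aluminium like the canister, with a conical shoulder from 205 mm up and a 16 mm nozzle, 240 mm tall in all, standing upright. Origin: centre of its underside
- union: bystander: brass pipe union, 38 mm across, 44 mm tall, standing between the canister and the stand. Origin: centre of its underside
- retainer: bystander: flat steel retaining ring, 60 mm outside, 46 mm inside, 5 mm thick, lying. Origin: centre of its underside
- press: bystander: hand-cranked bench press with a red lever, a chrome piston beneath its ram and a green seal ring on its foot, bolted to the bench, 220 by 120 mm, 450 mm tall, beyond the tray. Origin: centre of its underside, on the bench

How it is judged:
By the outcome, as a careful person would: the job done as asked, in the order asked, and still so for the second after the job is handed in, with the robot touching nothing.
It also fails if it takes over 54 s, if anything falls off the work surface, if the arm or the gripper's body presses on something with over 40 N, if the wrist force passes 120 N, or if a joint passes its speed limit or range.

### The arm

A 6-joint arm with a two-finger parallel gripper is mounted at the origin on the work surface. World frame = base frame: x ahead of the robot, y to its left, z up, the work surface at z = 0. Lengths are in m, angles in degrees, forces in N, time in s.
With the tool pointing down it reaches from about 0.4 to 0.825 m from the base axis. Payload 7 kg.
Tool frame: the origin (TCP) lies between the finger pads; the fingertips stand 19 mm ahead of it and the grasp point (between the pads) is the TCP; z points along the fingers, y is the line along which they close (so a half turn about z gives the same grasp; the last joint's range is limited). The gripper opens to 88 mm and grips with 3 to 60 N. Pads are 19 mm wide; open, the fingers measure 130 mm over their backs; the gripper's body (78 mm by 193 mm) begins 47 mm behind the grasp point.
Start: joints at [-53.91, 20.546, 0.682, 0, -70.136, -16.507], TCP at [0.226, -0.636, 0.246] pointing down, gripper open.
Joint ranges: [-176.03, 176.03], [-82.01, 121.73], [-58.28, 71.71], [-173.87, 95.51], [-174.79, -0.11], [-173.66, 173.66]. Speed limits (degrees/s): [136.94, 136.94, 172.46, 180, 180, 180].

### API

Orientations are given as [roll, pitch, yaw] about the fixed x, y, z axes, in that order (R = Rz(yaw) Ry(pitch) Rx(roll)).
In Python, from plant import r gives the robot as it stands. The module is installed in compiled form; this text tells all that it offers.
- The arm moves only by the shell command python3 -m pendant 'ROWS' [OPENING] [FORCE]. ROWS is JSON, a list of rows, each a list of 6 numbers: the shift along the tool's x, y, z in mm, then the turn, a rotation vector about the tool's x, y, z in rad. In form: [[tx, ty, tz, wx, wy, wz], ...]. A call has 1 to 20 rows; each row is the pose to reach, as a shift and turn from the pose commanded when the call began, along the tool's axes at that moment; what a row does not reach only later rows make up. A row lasts 1/8 s, in which the tool goes at most 62.5 mm and 10.7 degrees, less where a joint would pass 70% of its speed; a pose out of reach is approached as far as the arm can. A call with a gripper value outside its range is refused whole. OPENING is the finger opening in mm, from 0 to 87.6, set as the call begins (- or left out, the last holds). The fingers move at their own pace and stop on an object; FORCE is the grip in N (left out, the last holds). Time passes only in rows, so rows that repeat a pose let the fingers close. It gives the time, the measured TCP pose, the force, the opening and the grip force at its end, in the units of the state.
- r.get_state(): the state, without advancing time (a new reading comes with each control period).
- r.capture(name): name is "side" or "top" or "wrist"; returns the picture (384x512x3 uint8, red, green, blue); there is no depth.
- r.camera_params(name): a dict with "mtx" (3x3 intrinsics, pixels), "rvec" (rotation vector, rad) and "tvec" (3), from world to camera coordinates, as OpenCV has them; the wrist camera has in their place "mount" (4x4, takes a point from camera to tool coordinates, whose origin is the TCP and whose axes are the flange's). Camera axes: x right, y down, z forward; pixel columns grow to the right and rows downward; lengths in m; the calibration is good to about 2 mm. A picture is of the moment at which its call begins: read the wrist's pose just before it. camera_params takes no time and is no camera call.
- r.close_job(): hands the job in; it is judged then, once.
The state is a dict: "time_s": time; "joints": joint angles; "qd": joint speeds; "joint_torque": joint torques, N m; "tcp_pos": TCP position; "eef_rot": TCP orientation; "contact_force": force on the tool from outside, world axes, zero at the start; "moment": the same for the moment, N m; "gripper_width": finger opening in m; "gripper_force": force on a finger pad.
Only numpy, scipy, OpenCV 4.12 (cv2) and the standard library are available. Lean on these libraries where they do the work, as an engineer would, in place of code of your own. Each camera call takes 0.05 s, during which the arm holds its last target. There are 200 camera calls.

## Working session

There is one attempt and no reset: what is moved stays moved. The work goes in short steps, Python scripts to look and compute and a shell command to move; the robot and the scene stay as the last step left them, time stands still between calls to the robot, and variables do not carry over. Pictures are saved under pics/ and viewed, at most 10 in all, crops included, and the job is handed in when it is done.

```bash
mkdir -p pics; ls; python3 - <<'E'
from plant import r
import cv2,numpy as np
a=r.capture("side");b=r.capture("top")
cv2.imwrite("pics/side0.png",a[:,:,::-1]);cv2.imwrite("pics/top0.png",b[:,:,::-1])
for n in("side","top"):
    p=r.camera_params(n);R=cv2.Rodrigues(np.array(p["rvec"]))[0];print(n,np.round(p["mtx"],1).tolist(),np.round(-R.T@np.ravel(p["tvec"]),3),np.round(R,2).tolist())
print(np.round(r.camera_params("wrist")["mount"],3).tolist());s=r.get_state();print(s)
E
```

```text
pics
side [[473.9, 0.0, 255.2], [0.0, 473.9, 187.1], [0.0, 0.0, 1.0]] [-0.083  0.994  0.917] [[-0.86, -0.52, 0.01], [-0.28, 0.44, -0.85], [0.44, -0.73, -0.52]]
top [[350.7, 0.0, 255.4], [0.0, 350.7, 191.8], [0.0, 0.0, 1.0]] [ 0.456 -0.092  1.103] [[-0.01, -1.0, -0.01], [-0.99, 0.01, -0.14], [0.14, 0.01, -0.99]]
[[0.001, -0.95, -0.311, 0.085], [1.0, 0.001, -0.001, -0.0], [0.001, -0.311, 0.95, -0.139], [0.0, 0.0, 0.0, 1.0]]
{'time_s': 0.1, 'joints': array([-5.39097484e+01,  2.05875526e+01,  6.37811226e-01, -1.75653665e-02,
       -7.01361913e+01, -1.65066609e+01]), 'qd': array([-0.00804557,  0.01828334,  0.06895849, -0.06792546,  0.07218803,
       -0.03129394]), 'joint_torque': array([-1.35041137e-03, -5.84162986e+01,  2.93750668e+01,  7.01556444e+00,
        1.02162128e-02, -6.55405620e-05]), 'tcp_pos': array([ 0.22607609, -0.6355669 ,  0.24470519]), 'eef_rot': array([ 1.79912917e+02, -8.58519432e-03, -1.60422384e+02]), 'contact_force': array([-0.92401428, -0.67006556,  0.11487933]), 'moment': array([ 0.02067883, -0.04872911,  0.02878965]), 'gripper_force': 0.0, 'gripper_width': 0.08758296157740622}
```

View pics/side0.png

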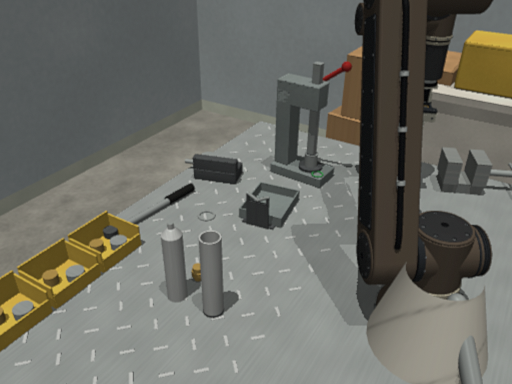

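View pics/top0.png

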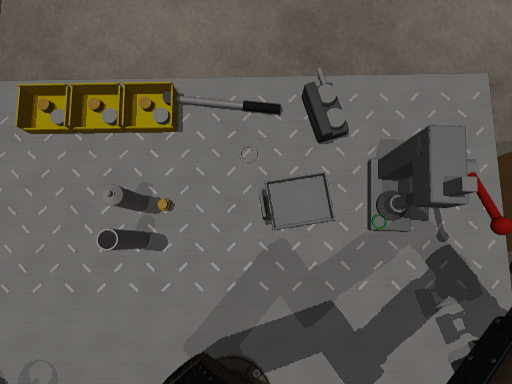

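Side view: canister mouth at (210,238) with its foot near (213,312), cartridge nozzle at (171,228), stand plate at (258,210) with the tray behind it. Top view: mouth at (108,240), nozzle at (113,194), union at (165,205), ledge at about (265,204), and the tray spans columns 266–334.

```bash
python3 - <<'E'
import cv2,numpy as np
b=cv2.imread("pics/top0.png");a=cv2.imread("pics/side0.png")
u=cv2.resize(b[160:260,85:345],None,fx=3,fy=3,interpolation=cv2.INTER_CUBIC)
v=cv2.resize(a[175:325,150:310],None,fx=2,fy=2,interpolation=cv2.INTER_CUBIC)
im=np.zeros((600,780,3),np.uint8);im[:300,:780]=u;im[300:600,:320]=v
im[300:600,330:330+440]=cv2.resize(a[180:240,230:318],None,fx=5,fy=5,interpolation=cv2.INTER_CUBIC)
cv2.imwrite("pics/crop0.png",np.clip(im*1.4,0,255).astype(np.uint8))
E
```

```text
(no output)
```

View pics/crop0.png

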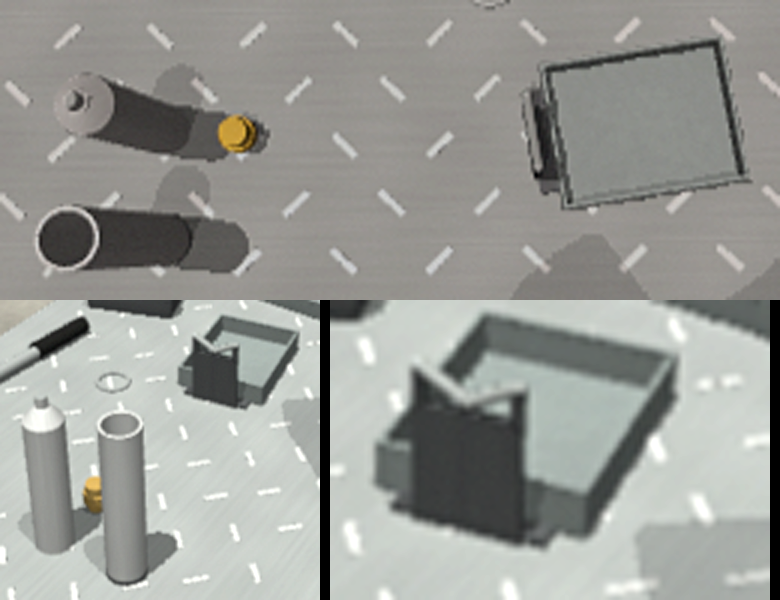

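The crop shows the mouth ring at top px (107.7,239.3), the nozzle at (110,193), the union at (163.3,204.3) and the four tray corners. In the side view the V low point is at about (257.4,200.6), with post tops at (247,193) and (268.6,198).

```bash
cat > h.py <<'E'
import numpy as np,cv2
from plant import r
from scipy.spatial.transform import Rotation as Ro
def cam(n):
    p=r.camera_params(n)
    if n=="wrist":
        s=r.get_state();T=np.eye(4);T[:3,:3]=Ro.from_euler("xyz",s["eef_rot"],degrees=True).as_matrix();T[:3,3]=s["tcp_pos"]
        M=T@np.array(p["mount"]);return np.array(p["mtx"]),M[:3,:3],M[:3,3]
    R=cv2.Rodrigues(np.array(p["rvec"]))[0];return np.array(p["mtx"]),R.T,-R.T@np.ravel(p["tvec"])
def ray(c,uv):
    K,R,o=c;d=R@np.linalg.inv(K)@np.array([*uv,1.]);return o,d/np.linalg.norm(d)
def plane(c,uv,z):
    o,d=ray(c,uv);return o+d*(z-o[2])/d[2]
def tri(rays):
    A=sum(np.eye(3)-np.outer(d,d) for o,d in rays);b=sum((np.eye(3)-np.outer(d,d))@o for o,d in rays)
    return np.linalg.solve(A,b)
def proj(c,P):
    K,R,o=c;q=K@(R.T@(np.asarray(P)-o));return q[:2]/q[2]
E
python3 - <<'E'
from h import *
np.set_printoptions(precision=4,suppress=True)
t=cam("top");s=cam("side")
f=lambda x,y:(x/3+85-.33,y/3+160-.33)
g=lambda x,y:((x-330)/5+230-.4,(y-300)/5+180-.4)
k=lambda x,y:(x/2+150-.25,(y-300)/2+175-.25)
print("mouth",plane(t,f(68,238),.24),plane(s,k(120,425),.24),tri([ray(t,f(68,238)),ray(s,k(120,425))]))
print("nozzle",plane(t,f(75,99),.24),plane(s,k(41,401),.24))
print("union",plane(t,f(234,132),.044))
C=np.array([plane(t,f(*p),.038) for p in [(542,66),(719,40),(749,180),(564,209)]]);print(C,np.linalg.norm(C-np.roll(C,-1,0),axis=1))
D=np.array([plane(s,g(*p),.038) for p in [(375,440),(484,316),(678,355),(583,497)]]);print(D,np.linalg.norm(D-np.roll(D,-1,0),axis=1))
for E in(C,D):
    x=(E[1]+E[2]-E[0]-E[3]);x/=np.linalg.norm(x);y=E[0]+E[1]-E[2]-E[3]
    print("yaw",np.degrees(np.arctan2(x[1],x[0])),np.degrees(np.arctan2(y[1],y[0]))-90,"orig",E.mean(0)-.115*x)
V=plane(s,g(467,403),.100);print("V",V)
print("posts",plane(s,g(415,363),.119),plane(s,g(523,390),.119),plane(t,f(526,91),.119),plane(t,f(547,191),.119))
E
```

```text
mouth [0.465  0.2834 0.24  ] [0.4605 0.2864 0.24  ] [0.464  0.2839 0.2373]
nozzle [0.5798 0.2832 0.24  ] [0.5693 0.2985 0.24  ]
union [0.5722 0.2044 0.044 ]
[[ 0.6375 -0.1094  0.038 ]
 [ 0.6624 -0.2915  0.038 ]
 [ 0.5185 -0.3164  0.038 ]
 [ 0.4913 -0.1296  0.038 ]] [0.1838 0.146  0.1888 0.1476]
[[ 0.6369 -0.1077  0.038 ]
 [ 0.6581 -0.286   0.038 ]
 [ 0.5145 -0.3131  0.038 ]
 [ 0.4877 -0.1238  0.038 ]] [0.1795 0.1462 0.1912 0.1501]
yaw -81.95024757432063 -81.16751962088456 orig [ 0.5613 -0.0979  0.038 ]
yaw -82.55332320755329 -81.6048537428757 orig [ 0.5594 -0.0936  0.038 ]
V [ 0.5597 -0.0967  0.1   ]
posts [ 0.597  -0.0939  0.119 ] [ 0.5228 -0.103   0.119 ] [ 0.5999 -0.0927  0.119 ] [ 0.5055 -0.1112  0.119 ]
```

```bash
cat >> h.py <<'E'
SY=np.radians(-82.0);SO=np.array([.560,-.096,0])
Rs=Ro.from_euler("z",SY)
def st(p): return SO+Rs.apply(np.asarray(p,float))   # stand frame -> world (m)
def down(psi): return Ro.from_euler("xyz",[180,0,psi],degrees=True)
def rows(targets,P0=None,R0=None):
    s=r.get_state()
    if P0 is None:P0=s["tcp_pos"]
    if R0 is None:R0=Ro.from_euler("xyz",s["eef_rot"],degrees=True)
    for P,R in targets:
        t=R0.inv().apply(np.asarray(P)-P0)*1000;w=(R0.inv()*R).as_rotvec()
        print([int(x) for x in np.round(t)]+[round(float(x),3) for x in w])
E
python3 - <<'E'
from h import *
rows([((.30,-.55,.42),down(-150)),((.55,-.15,.42),down(-110)),((.58,.1,.42),down(-95)),((.464,.284,.42),down(-82))],np.array([.226,-.636,.246]),down(-160.42))
E
```

```text
[-99, 56, -174, 0.0, 0.0, -0.182]
[-468, 349, -174, 0.0, 0.0, -0.88]
[-580, 575, -174, 0.0, 0.0, -1.142]
[-533, 787, -174, -0.0, 0.0, -1.369]
```

```bash
python3 -m pendant '[[-50,30,-120,0,0,-0.1],[-99,56,-174,0,0,-0.18],[-180,120,-174,0,0,-0.3],[-260,180,-174,0,0,-0.45],[-320,230,-174,0,0,-0.6],[-370,270,-174,0,0,-0.7],[-420,310,-174,0,0,-0.8],[-468,349,-174,0,0,-0.88],[-510,410,-174,0,0,-0.95],[-540,460,-174,0,0,-1.0],[-565,520,-174,0,0,-1.08],[-580,575,-174,0,0,-1.14],[-570,640,-174,0,0,-1.2],[-555,700,-174,0,0,-1.28],[-533,750,-174,0,0,-1.33],[-533,787,-174,0,0,-1.37],[-533,787,-174,0,0,-1.37],[-533,787,-174,0,0,-1.37],[-533,787,-174,0,0,-1.37]]' 87; python3 - <<'E'
from h import *
s=r.get_state();print(s["joints"],s["tcp_pos"],s["eef_rot"])
w=cam("wrist");a=r.capture("wrist");cv2.imwrite("pics/w1.png",a[:,:,::-1])
print(proj(w,[.464,.284,.24]),proj(w,[.576,.285,.24]))
E
```

```text
time_s: 2.48
tcp_pos: [0.4636, 0.2861, 0.4188]
eef_rot: [179.9, -0.0, -81.7]
contact_force: [-0.3, 0.3, 0.2]
gripper_width: 0.087
gripper_force: 0.0
[ 5.22825661e+01  4.50832850e+00  1.95547916e+00 -2.32749018e-02
 -8.75239073e+01 -4.40180887e+01] [0.46357277 0.28613658 0.41877096] [ 1.79928645e+02 -3.66163851e-02 -8.17365210e+01]
[256.05864862 179.05862531] [160.42598177 166.3474763 ]
```

View pics/w1.png

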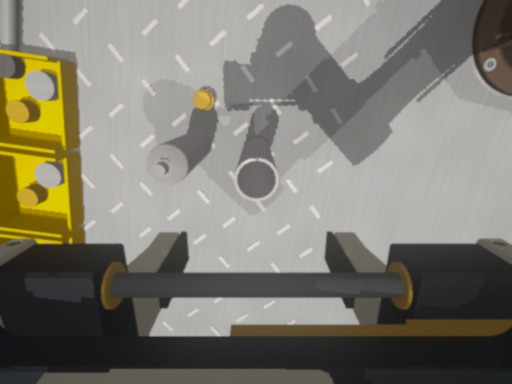

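The wrist view shows the mouth ring at (256.5,179.5), against a prediction of (256,179), so the canister is at (0.464,0.284). The nozzle is at (163,168), so the fingers have clear room. I'll descend and grip high.

```bash
python3 -m pendant '[[2,0,50,0,0,0],[2,0,100,0,0,0],[2,0,140,0,0,0],[2,0,175,0,0,0],[2,0,200,0,0,0],[2,0,210,0,0,0],[2,0,210,0,0,0]]' 82 && python3 -m pendant '[[0,0,0,0,0,0],[0,0,0,0,0,0],[0,0,0,0,0,0],[0,0,0,0,0,0],[0,0,0,0,0,0]]' 45 30; python3 - <<'E'
from h import *
s=r.get_state();print(s["joints"],s["tcp_pos"],s["eef_rot"],s["gripper_width"],s["gripper_force"],s["contact_force"])
E
```

```text
time_s: 3.4
tcp_pos: [0.4652, 0.2816, 0.2096]
eef_rot: [180.0, -0.0, -82.0]
contact_force: [0.1, -0.3, -0.1]
gripper_width: 0.0818
gripper_force: 0.0
time_s: 4.03
tcp_pos: [0.4648, 0.2823, 0.21]
eef_rot: [-180.0, 0.0, -81.9]
contact_force: [-2.2, -0.4, 4.7]
gripper_width: 0.0528
gripper_force: 30.0
[ 5.19230592e+01  9.77710736e+00 -1.89271163e+01  2.57811799e-03
 -6.12778844e+01 -4.38322950e+01] [0.46484495 0.28230682 0.20996726] [-1.79985527e+02  1.07598364e-02 -8.19079959e+01] 0.05276128948133151 29.965104307048023 [-2.18360249 -0.41778552  4.65801646]
```

```bash
cat >> h.py <<'E'
def lean(th,s,off=(0,0,0)):   # tool along the canister, TCP at s (mm) from foot, in stand frame; off mm
    t=np.radians(th);S=(100+9*np.cos(t))/np.sin(t)
    O=np.array([-36*np.sin(t)-S*np.cos(t),0,27*np.cos(t)])+off
    P=O+s*np.array([np.cos(t),0,np.sin(t)])
    R=Rs*Ro.from_euler("y",90-th,degrees=True)*Rs.inv()*down(-82)
    return st(P/1000),R
E
python3 - <<'E'
from h import *
P0=r.get_state()["tcp_pos"];R0=down(-82)
T=[(P0+[0,0,.08],R0),(st([-.13,0,.30]),R0),lean(60,210,(-20,0,70)),lean(60,210,(-8,0,24)),lean(60,210,(0,0,3)),lean(60,210)]
rows(T,P0,R0)
for P,R in T: print(P.round(3))
E
```

```text
[0, 0, -80, 0.0, 0.0, 0.0]
[258, -42, -90, 0.0, 0.0, 0.0]
[381, -42, -55, 0.0, -0.524, -0.0]
[393, -42, -9, 0.0, -0.524, -0.0]
[401, -42, 12, 0.0, -0.524, -0.0]
[401, -42, 15, 0.0, -0.524, -0.0]
[0.465 0.282 0.29 ]
[0.542 0.033 0.3  ]
[ 0.559 -0.09   0.265]
[ 0.561 -0.101  0.219]
[ 0.562 -0.109  0.198]
[ 0.562 -0.109  0.195]
```

```bash
python3 -m pendant '[[0,0,-20,0,0,0],[0,0,-50,0,0,0],[0,0,-80,0,0,0],[20,-3,-90,0,0,0],[60,-10,-90,0,0,0],[105,-17,-90,0,0,0],[150,-25,-90,0,0,0],[195,-32,-90,0,0,0],[235,-38,-90,0,0,0],[265,-42,-88,0,-0.04,0],[290,-42,-82,0,-0.14,0],[320,-42,-75,0,-0.26,0],[350,-42,-66,0,-0.38,0],[370,-42,-59,0,-0.48,0],[381,-42,-55,0,-0.524,0],[385,-42,-40,0,-0.524,0],[391,-42,-20,0,-0.524,0],[393,-42,-9,0,-0.524,0],[393,-42,-9,0,-0.524,0],[393,-42,-9,0,-0.524,0]]' - 35; python3 - <<'E'
from h import *
s=r.get_state();print(s["joints"],s["tcp_pos"],s["eef_rot"],s["contact_force"])
a=r.capture("side");b=r.capture("top")
u=cv2.resize(a[90:250,190:330],None,fx=3.4,fy=3.4);v=cv2.resize(b[160:260,220:340],None,fx=2.6,fy=2.6)
im=np.zeros((544,476+312,3),np.uint8);im[:544,:476]=u[:544];im[:260,476:]=v
cv2.imwrite("pics/s2.png",np.clip(im[:,:,::-1]*1.4,0,255).astype(np.uint8))
E
```

```text
time_s: 6.52
tcp_pos: [0.562, -0.1005, 0.2192]
eef_rot: [-179.9, 30.0, -81.8]
contact_force: [-0.1, -0.2, -3.1]
gripper_width: 0.0523
gripper_force: 35.0
[-10.32044854  20.93117094   2.91387751 -28.53530853 -83.21303901
  24.7575697 ] [ 0.56200554 -0.10049976  0.21919692] [-179.93446378   29.98663432  -81.82767434] [-0.09589411 -0.22663141 -3.1375244 ]
```

View pics/s2.png

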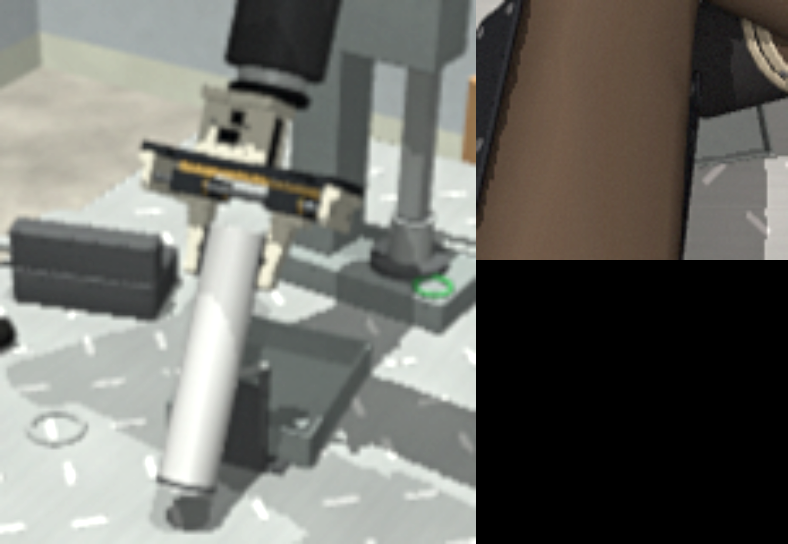

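The side crop shows the canister held at a slant above the V, with its foot off the bench at crop (188,487), ledge behind it and nothing touched. I'll compare the foot with its prediction and lower gently.

```bash
python3 - <<'E'
from h import *
c=cam("side");s=r.get_state();R=Ro.from_euler("xyz",s["eef_rot"],degrees=True);a=-R.apply([0,0,1])
O=s["tcp_pos"]-.21*a;x=R.apply([1,0,0])
f=lambda P:((proj(c,P)-[190,90])*3.4).round()
print("foot",f(O),"left/right",f(O+.027*R.apply([0,1,0])),f(O-.027*R.apply([0,1,0])),"posts",f(st([0,.034,.119])),f(st([0,-.034,.119])),f(st([0,-.038,0])))
E
python3 -m pendant '[[8,0,7,0,0,0],[12,0,10,0,0,0],[14,0,12,0,0,0],[16,0,14,0,0,0],[16,0,14,0,0,0]]'
```

```text
foot [181. 487.] left/right [209. 494.] [154. 480.] posts [194. 350.] [261. 366.] [262. 471.]
time_s: 7.25
tcp_pos: [0.5626, -0.1078, 0.1982]
eef_rot: [180.0, 30.0, -81.9]
contact_force: [-0.5, -0.9, -4.1]
gripper_width: 0.0525
gripper_force: 35.0
```

```bash
python3 -m pendant '[[1.5,0,1.5,0,0,0],[1.5,0,1.5,0,0,0],[1.5,0,1.5,0,0,0]]'; python3 -m pendant '[[1.5,0,1.5,0,0,0],[1.5,0,1.5,0,0,0],[1.5,0,1.5,0,0,0]]'
```

```text
time_s: 7.62
tcp_pos: [0.5628, -0.1083, 0.1965]
eef_rot: [-180.0, 30.0, -81.9]
contact_force: [-0.5, 0.1, -2.9]
gripper_width: 0.0521
gripper_force: 35.0
time_s: 8.0
tcp_pos: [0.5628, -0.1089, 0.1943]
eef_rot: [180.0, 30.0, -81.9]
contact_force: [-1.0, -0.5, -3.8]
gripper_width: 0.0521
gripper_force: 35.0
```

```bash
python3 -m pendant '[[1,0,1,0,0,0],[1,0,1,0,0,0],[1,0,1,0,0,0]]'; python3 -m pendant '[[1,0,1,0,0,0],[1,0,1,0,0,0],[1,0,1,0,0,0]]'; python3 - <<'E'
from h import *
s=r.get_state();print(s["tcp_pos"],s["eef_rot"],s["joints"],s["contact_force"],s["moment"])
a=r.capture("side")
u=cv2.resize(a[90:250,190:330],None,fx=3.7,fy=3.7,interpolation=cv2.INTER_CUBIC)
cv2.imwrite("pics/s3.png",np.clip(u[:,:,::-1]*1.4,0,255).astype(np.uint8))
E
```

```text
time_s: 8.38
tcp_pos: [0.5629, -0.1093, 0.1933]
eef_rot: [-180.0, 30.0, -81.9]
contact_force: [-0.8, -0.7, -0.7]
gripper_width: 0.0524
gripper_force: 35.0
time_s: 8.75
tcp_pos: [0.563, -0.1098, 0.1927]
eef_rot: [-179.9, 30.0, -81.9]
contact_force: [-0.8, -2.1, 7.1]
gripper_width: 0.0525
gripper_force: 35.0
[ 0.56304406 -0.1097506   0.19267405] [-179.93296426   30.00910053  -81.86646445] [-11.14842097  22.65648492   1.85295175 -28.56709631 -81.12965387
  26.7645034 ] [-0.80432766 -2.06871954  7.13165752] [-0.7188974   0.52260947  0.23493351]
```

View pics/s3.png

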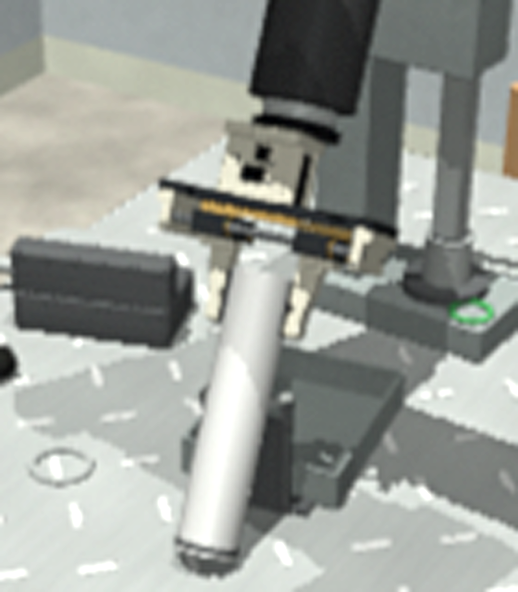

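The canister's foot is on the bench (shadow meets the foot at (210,555)) and Fz jumped by 10 N. I'll ease it toward the ledge.

```bash
python3 -m pendant '[[1,0,-1.2,0,0,0],[2,0,-1.8,0,0,0],[2,0,-1.8,0,0,0]]'; python3 -m pendant '[[1.7,0,-1,0,0,0],[1.7,0,-1,0,0,0],[1.7,0,-1,0,0,0]]'; python3 -m pendant '[[1.7,0,-1,0,0,0],[1.7,0,-1,0,0,0],[1.7,0,-1,0,0,0]]'
```

```text
time_s: 9.18
tcp_pos: [0.5632, -0.1119, 0.192]
eef_rot: [180.0, 30.1, -81.9]
contact_force: [0.7, 2.6, 1.2]
gripper_width: 0.0528
gripper_force: 35.0
time_s: 9.55
tcp_pos: [0.5635, -0.1141, 0.1921]
eef_rot: [180.0, 30.0, -81.9]
contact_force: [-0.4, 2.1, 0.6]
gripper_width: 0.0521
gripper_force: 35.0
time_s: 9.93
tcp_pos: [0.5638, -0.1163, 0.1921]
eef_rot: [180.0, 30.0, -81.9]
contact_force: [-0.3, 1.6, 0.4]
gripper_width: 0.0524
gripper_force: 35.0
```

```bash
python3 -m pendant '[[1.7,0,-1,0,0,0],[1.7,0,-1,0,0,0],[1.7,0,-1,0,0,0]]'; python3 -m pendant '[[1.7,0,-1,0,0,0],[1.7,0,-1,0,0,0],[1.7,0,-1,0,0,0]]'; python3 -m pendant '[[1.7,0,-1,0,0,0],[1.7,0,-1,0,0,0],[1.7,0,-1,0,0,0]]'
```

```text
time_s: 10.3
tcp_pos: [0.5641, -0.1176, 0.1921]
eef_rot: [180.0, 30.1, -81.9]
contact_force: [-0.9, 4.9, -0.1]
gripper_width: 0.0523
gripper_force: 35.0
time_s: 10.68
tcp_pos: [0.5641, -0.1186, 0.1919]
eef_rot: [180.0, 30.2, -81.9]
contact_force: [-0.6, 9.1, -0.6]
gripper_width: 0.0527
gripper_force: 35.0
time_s: 11.05
tcp_pos: [0.5643, -0.1202, 0.1917]
eef_rot: [179.9, 30.2, -81.9]
contact_force: [0.1, 8.9, -2.2]
gripper_width: 0.0525
gripper_force: 35.0
```

Ledge contact is felt at TCP y ≈ -0.1175. I'll back off slightly, release, and retreat along the axis.

```bash
python3 -m pendant '[[-1.5,0,0.5,0,0,0],[-1.5,0,0.5,0,0,0]]' && python3 -m pendant '[[0,0,0,0,0,0],[0,0,0,0,0,0],[0,0,0,0,0,0],[0,0,0,0,0,0],[0,0,-10,0,0,0],[0,0,-30,0,0,0],[0,0,-60,0,0,0],[0,0,-95,0,0,0],[0,0,-130,0,0,0],[0,0,-130,0,0,0]]' 82; python3 - <<'E'
from h import *
s=r.get_state();print(s["joints"],s["tcp_pos"],s["eef_rot"],s["contact_force"])
w=cam("wrist");np.save("w4.npy",np.hstack([w[1],w[2][:,None]]));a=r.capture("side")
b=r.capture("wrist")
u=cv2.resize(a[90:250,190:330],None,fx=2.8,fy=2.8,interpolation=cv2.INTER_CUBIC)
v=cv2.resize(b,(400,300));im=np.zeros((448,800,3),np.uint8);im[:,:392]=u;im[:300,400:]=v
cv2.imwrite("pics/s4.png",np.clip(im[:,:,::-1]*1.4,0,255).astype(np.uint8));cv2.imwrite("pics/w4.png",b[:,:,::-1])
E
```

```text
time_s: 11.3
tcp_pos: [0.5643, -0.1199, 0.192]
eef_rot: [180.0, 30.1, -81.9]
contact_force: [0.1, 5.9, -2.4]
gripper_width: 0.0522
gripper_force: 35.0
time_s: 12.55
tcp_pos: [0.5745, -0.1868, 0.3082]
eef_rot: [-179.7, 29.8, -81.9]
contact_force: [-0.3, 0.3, 0.1]
gripper_width: 0.0823
gripper_force: 0.0
[-17.19360812  22.19162717  16.06543971 -27.04354244 -96.58374421
  25.15691992] [ 0.57448701 -0.18682946  0.30818731] [-179.71526985   29.8294696   -81.85013527] [-0.26989829  0.25638856  0.14133707]
```

View pics/s4.png

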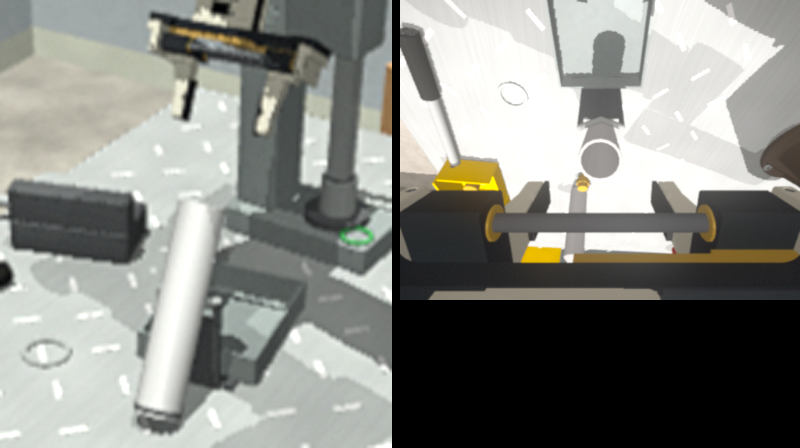

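The canister leans on the V by itself, foot on the bench at (155,415) in the side crop and mouth at wrist px (256,198). Next I'll fit the arm's kinematics from the recorded states, to plan the 100° swing within joint limits.

```bash
cat > kin.py <<'E'
import numpy as np
from scipy.optimize import least_squares
from scipy.spatial.transform import Rotation as Ro
D=np.array([[-53.9097,20.5876,.6378,-.0176,-70.136,-16.5067,.22608,-.63557,.24471,179.913,-.0086,-160.422],
[52.2826,4.5083,1.9555,-.0233,-87.5239,-44.0181,.46357,.28614,.41877,179.9286,-.0366,-81.7365],
[51.9231,9.7771,-18.9271,.0026,-61.2779,-43.8323,.46484,.28231,.20997,-179.9855,.0108,-81.908],
[-10.3204,20.9312,2.9139,-28.5353,-83.2130,24.7576,.56201,-.1005,.2192,-179.9345,29.9866,-81.8277],
[-11.1484,22.6565,1.8530,-28.5671,-81.1297,26.7645,.56304,-.10975,.19267,-179.933,30.0091,-81.8665],
[-17.1936,22.1916,16.0654,-27.0435,-96.5837,25.1569,.57449,-.18683,.30819,-179.7153,29.8295,-81.8501]])
def fk(q,k,s4=-1,s6=-1):
    e=Ro.from_euler;q=np.asarray(q)
    B=e("z",q[0],degrees=True);U=B*e("y",q[1],degrees=True);F=B*e("y",q[1]-q[2],degrees=True)
    W=F*e("x",s4*q[3],degrees=True);H=W*e("y",-q[4],degrees=True)
    T=H*e("x",s6*q[5],degrees=True)
    p=B.apply([0,k[0],k[1]])+U.apply([0,0,k[2]])+F.apply([k[3],0,k[6]])+H.apply([k[5],k[4],0])
    return p,T*Ro.from_matrix([[0,0,1],[0,-1,0],[1,0,0]]) if False else (p,T)[1]
E
python3 - <<'E'
from kin import *
import itertools
for s4,s6 in itertools.product((1,-1),(1,-1)):
    def M(q,k): return fk(q,k,s4,s6)
    f=lambda k:np.concatenate([fk(d[:6],k,s4,s6)[0]-d[6:9] for d in D])
    o=least_squares(f,[0,.25,.7,.5,-.19,.2,0])
    C=[(fk(d[:6],o.x,s4,s6)[1].inv()*Ro.from_euler("xyz",d[9:],degrees=True)) for d in D]
    dev=[np.degrees((C[0].inv()*c).magnitude()) for c in C]
    print(s4,s6,o.x.round(4),np.abs(o.fun).max().round(4),np.round(dev,1))
    print(C[0].as_matrix().round(2).tolist())
E
```

```text
1 1 [-0.2368 -0.2072  0.1257  0.4836  0.0567 -0.3716  0.1593] 0.0821 [  0.   55.   54.6  91.5  92.7 101.8]
[[0.0, -0.0, 1.0], [-0.84, 0.55, 0.0], [-0.55, -0.84, 0.0]]
1 -1 [-0.2368 -0.2072  0.1257  0.4836  0.0567 -0.3716  0.1593] 0.0821 [ 0.   0.   0.  57.  57.1 54.1]
[[0.0, -0.0, 1.0], [-1.0, 0.0, 0.0], [-0.0, -1.0, -0.0]]
-1 1 [ 0.      0.1988  0.6016  0.4636 -0.1918  0.359  -0.    ] 0.0 [ 0.  55.  54.7 82.5 86.5 83.3]
[[-0.0, -0.0, 1.0], [-0.84, 0.54, -0.0], [-0.54, -0.84, -0.0]]
-1 -1 [ 0.      0.1988  0.6016  0.4636 -0.1918  0.359  -0.    ] 0.0 [0. 0. 0. 0. 0. 0.]
[[-0.0, -0.0, 1.0], [-1.0, -0.0, -0.0], [0.0, -1.0, -0.0]]
```

```bash
sed -i 's/^SY=.*/SY=np.radians(-82.0);SO=np.array([.561,-.103,0])/' h.py
cat >> kin.py <<'E'
K=[0,.1988,.6016,.4636,-.1918,.359,0]
C=Ro.from_matrix([[0,0,1],[-1,0,0],[0,-1,0]])
LO=np.array([-176.03,-82.01,-58.28,-173.87,-174.79,-173.66]);HI=np.array([176.03,121.73,71.71,95.51,-.11,173.66])
def FK(q): p,T=fk(q,K);return p,T*C
def IK(P,R,q0):
    def f(q):
        p,T=FK(q);return np.r_[(p-P)*5,(R.inv()*T).as_rotvec()]
    o=least_squares(f,np.clip(q0,LO+.01,HI-.01),bounds=(LO,HI),x_scale=30.);return o.x,np.abs(o.fun).max()
def pts(q):
    e=Ro.from_euler;B=e("z",q[0],degrees=True);U=B*e("y",q[1],degrees=True);F=B*e("y",q[1]-q[2],degrees=True)
    H=F*e("x",-q[3],degrees=True)*e("y",-q[4],degrees=True)
    E=B.apply([0,0,K[1]])+U.apply([0,0,K[2]]);W=E+F.apply([K[3],0,0]);A=W+H.apply([0,K[4],0])
    return E,W,A,A+H.apply([.359,0,0])
def can(al,sL,c):  # canister pose in stand frame, mm: axis a, normal n, foot O
    t=np.radians(al);a=np.array([np.cos(t),0,np.sin(t)]);n=np.array([-np.sin(t),0,np.cos(t)])
    return a,n,np.array([0,0,100.])+(36+c)*n-sL*a
def grip(al,sL,c,s,gam,dl,back,flip):
    a,n,O=can(al,sL,c);g,d=np.radians([gam,dl]);y=np.array([0,1.,0])
    z=-n*np.cos(g)+y*np.sin(g);cl=n*np.sin(g)+y*np.cos(g)
    z=Ro.from_rotvec(-d*cl).apply(z)  # dl>0: tips turned towards the foot
    Y=cl*flip;X=np.cross(Y,z);return O+s*a-back*z,Ro.from_matrix(np.c_[X,Y,z])
E
cat > scan.py <<'E'
from kin import *;from h import st,Rs,cam,plane
import itertools
def seg(p,q,a,b,n=15):
    u=np.linspace(0,1,n)[:,None];A=p+u*(q-p);B=a+u*(b-a);return np.linalg.norm(A[:,None]-B[None],axis=2).min()
cart=np.array([[.573,.284,0],[.573,.284,.24]])
def path():
    for al in np.linspace(60,-42,9):
        f=(60-al)/102;yield al,121-41*f,12*min(1,4*f,4*(1-f))
if __name__=="__main__":
    t=cam("top");print("press",plane(t,(368,158),.03).round(3),plane(t,(368,232),.03).round(3))
    for gam,dl,flip in itertools.product((-20,0,20,40),(-15,0,15),(1,-1)):
        q=np.array([-10,25,0,40,-90,20.]);best=None
        ok=True;dc=9;zz=9;ym=9;Q=[]
        for i,(al,sL,c) in enumerate(path()):
            P,R=grip(al,sL,c,60,gam,dl,0,flip);P=st(P/1000);R=Rs*R
            if i==0:
                c_=[IK(P,R,[j1,25,0,j4,-90,j6]) for j1 in(-20,30) for j4 in(-100,0,80) for j6 in(-120,0,120)]
                q,e=min(c_,key=lambda x:(x[1]>1e-4)*1000+x[1]+np.abs(x[0][5])*1e-6)
            else: q,e=IK(P,R,q)
            if e>1e-3: ok=False;break
            E,W,A,_=pts(q);Q.append(q)
            bk=R.apply([0,0,-1])
            dc=min(dc,seg(A,W,*cart),seg(W,E,*cart),seg(P+.047*bk,A,*cart));zz=min(zz,W[2],A[2]);ym=min(ym,W[1],A[1])
        print(gam,dl,flip,ok,al if not ok else "",Q and Q[0].round(),Q and Q[-1].round(),"cart %.3f zmin %.3f ymin %.3f"%(dc,zz,ym))
E
python3 scan.py
```

```text
press [ 0.71  -0.431  0.03 ] [ 0.481 -0.418  0.03 ]
-20 -15 1 False 9.0 [ 33.  37. -27.  29. -69. 121.] [ 17.  26. -11.   2. -73. 163.] cart 0.057 zmin 0.267 ymin 0.007
-20 -15 -1 True  [ 33.  37. -27.  29. -69. -59.] [ -17.   45.   21.  -39. -112.   32.] cart 0.057 zmin 0.267 ymin -0.380
-20 0 1 False -3.75 [ 36.  43. -28.  35. -77. 113.] [ 18.  26. -11.   5. -74. 166.] cart 0.005 zmin 0.198 ymin 0.013
-20 0 -1 True  [ 36.  43. -28.  35. -77. -67.] [ -12.   39.   15.  -29. -102.   31.] cart 0.005 zmin 0.198 ymin -0.319
-20 15 1 False -16.5 [ 38.  51. -28.  39. -86. 107.] [ 18.  25. -13.   8. -74. 169.] cart 0.016 zmin 0.124 ymin 0.016
-20 15 -1 True  [ 38.  51. -28.  39. -86. -73.] [ -5.  33.   7. -19. -90.  27.] cart 0.016 zmin 0.124 ymin -0.243
0 -15 1 False 9.0 [ 34.  28. -48.  53. -53. 106.] [ 20.  15. -28.   9. -49. 162.] cart 0.122 zmin 0.281 ymin -0.002
0 -15 -1 True  [ 34.  28. -48.  53. -53. -74.] [-24.  38.  11. -46. -98.  40.] cart 0.122 zmin 0.281 ymin -0.410
0 0 1 False -3.75 [ 38.  36. -48.  57. -63.  96.] [ 20.  14. -29.  12. -50. 160.] cart 0.067 zmin 0.226 ymin -0.0
[... 344 characters left out ...]
0 -15 1 False 60.0 [] [] cart 9.000 zmin 9.000 ymin 9.000
20 -15 -1 False 60.0 [] [] cart 9.000 zmin 9.000 ymin 9.000
20 0 1 False 60.0 [] [] cart 9.000 zmin 9.000 ymin 9.000
20 0 -1 False 60.0 [] [] cart 9.000 zmin 9.000 ymin 9.000
20 15 1 False 60.0 [] [] cart 9.000 zmin 9.000 ymin 9.000
20 15 -1 False 60.0 [] [] cart 9.000 zmin 9.000 ymin 9.000
40 -15 1 False 60.0 [] [] cart 9.000 zmin 9.000 ymin 9.000
40 -15 -1 False 60.0 [] [] cart 9.000 zmin 9.000 ymin 9.000
40 0 1 False 60.0 [] [] cart 9.000 zmin 9.000 ymin 9.000
40 0 -1 False 60.0 [] [] cart 9.000 zmin 9.000 ymin 9.000
40 15 1 False 60.0 [] [] cart 9.000 zmin 9.000 ymin 9.000
40 15 -1 False 60.0 [] [] cart 9.000 zmin 9.000 ymin 9.000
```

```bash
python3 - <<'E'
from scan import *
t=cam("top");s=cam("side");np.set_printoptions(precision=3,suppress=True)
from h import ray,tri
print("head",plane(t,(428,127),.45),plane(t,(412,205),.45),"piston",plane(t,(395,205),.12), "side head TL,TR",[plane(s,p,.44) for p in((277,80),(327,88))])
for dl,s_,ph in itertools.product((-6,-10,-14),(48,),(36,42)):
    sE=240-(96+9*np.cos(np.radians(ph)))/np.sin(np.radians(ph))
    q=[34,32,-48,55,-58,-79]
    for al in np.linspace(60,-ph,9):
        f=(60-al)/(60+ph);P,R=grip(al,121+(sE-121)*f,12*min(1,4*f,4*(1-f)),s_,0,dl,6,-1);P=st(P/1000);R=Rs*R;q,e=IK(P,R,q)
        E,W,A,_=pts(q);bk=R.apply([0,0,-1])
        if al in(60,-ph): print(dl,ph,al,"e%.0e"%e,"P",P,"W",W,"A",A,"cart",np.array([seg(A,W,*cart),seg(W,E,*cart),seg(P+.047*bk,A,*cart)]),q.round())
E
```

```text
head [ 0.67  -0.416  0.45 ] [ 0.52  -0.375  0.45 ] piston [ 0.553 -0.47   0.12 ] side head TL,TR [array([ 0.594, -0.264,  0.44 ]), array([ 0.433, -0.282,  0.44 ])]
-6 36 60.0 e3e-15 P [ 0.551 -0.031  0.058] W [0.321 0.248 0.244] A [0.51  0.256 0.269] cart [0.074 0.255 0.074] [ 38.  33. -47.  55. -59. -81.]
-6 36 -36.0 e9e-12 P [ 0.563 -0.115  0.143] W [ 0.691 -0.223  0.514] A [ 0.596 -0.353  0.41 ] cart [0.588 0.575 0.43 ] [-18.  31.   5. -37. -87.  36.]
-6 42 60.0 e3e-15 P [ 0.551 -0.031  0.058] W [0.321 0.248 0.244] A [0.51  0.256 0.269] cart [0.074 0.255 0.074] [ 38.  33. -47.  55. -59. -81.]
-6 42 -42.0 e3e-12 P [ 0.561 -0.103  0.157] W [ 0.697 -0.249  0.511] A [ 0.598 -0.367  0.397] cart [0.611 0.592 0.422] [-20.  32.   7. -41. -92.  37.]
-10 36 60.0 e1e-15 P [ 0.551 -0.031  0.059] W [0.323 0.24  0.259] A [0.513 0.241 0.289] cart [0.089 0.254 0.089] [ 37.  31. -47.  54. -56. -78.]
-10 36 -36.0 e7e-12 P [ 0.563 -0.115  0.143] W [ 0.699 -0.25   0.502] A [ 0.599 -0.371  0.392] cart [0.608 0.588 0.433] [-20.  33.   7. -40. -90.  37.]
-10 42 60.0 e1e-15 P [ 0.551 -0.031  0.059] W [0.323 0.24  0.259] A [0.513 0.241 0.289] cart [0.089 0.254 0.089] [ 37.  31. -47.  54. -56. -78.]
-10 42 -42.0 e3e-12 P [ 0.561 -0.103  0.156] W [ 0.704 -0.275  0.497] A [ 0.6   -0.383  0.377] cart [0.629 0.602 0.424] [-21.  34.   9. -44. -95.  38.]
-14 36 60.0 e4e-12 P [ 0.551 -0.032  0.059] W [0.327 0.232 0.273] A [0.515 0.224 0.308] cart [0.108 0.254 0.108] [ 35.  29. -47.  53. -53. -75.]
-14 36 -36.0 e3e-12 P [ 0.563 -0.115  0.143] W [ 0.706 -0.276  0.488] A [ 0.601 -0.388  0.373] cart [0.626 0.599 0.435] [-21.  35.   8. -42. -93.  38.]
-14 42 60.0 e4e-12 P [ 0.551 -0.032  0.059] W [0.327 0.232 0.273] A [0.515 0.224 0.308] cart [0.108 0.254 0.108] [ 35.  29. -47.  53. -53. -75.]
-14 42 -42.0 e2e-12 P [ 0.561 -0.103  0.156] W [ 0.71  -0.299  0.48 ] A [ 0.602 -0.398  0.357] cart [0.645 0.61  0.426] [-23.  36.  10. -46. -98.  39.]
```

```bash
python3 - <<'E'
from scan import *
np.set_printoptions(precision=3,suppress=True)
for dl,ph,ge in itertools.product((-8,-13),(38,),(-40,-20,10,20,30,40)):
    sE=240-(96+9*np.cos(np.radians(ph)))/np.sin(np.radians(ph))
    q=[35,29,-47,53,-53,-75];em=0
    for al in np.linspace(60,-ph,15):
        f=(60-al)/(60+ph);P,R=grip(al,121+(sE-121)*f,12*min(1,4*f,4*(1-f)),48,ge*max(0,f-.3)/.7,dl,6,-1);P=st(P/1000);R=Rs*R;q,e=IK(P,R,q);em=max(e,em)
    E,W,A,_=pts(q);print(dl,ge,"e%.0e"%em,"W",W,"A",A,"E",E,q.round())
E
```

```text
-8 -40 e7e-11 W [ 0.876 -0.116  0.409] A [ 0.821 -0.282  0.33 ] E [ 0.453 -0.06   0.59 ] [  -8.   49.   27.  -27. -121.   25.]
-8 -20 e6e-11 W [ 0.795 -0.186  0.474] A [ 0.718 -0.335  0.38 ] E [ 0.38  -0.089  0.657] [ -13.   40.   17.  -32. -105.   29.]
-8 10 e1e-10 W [ 0.645 -0.27   0.512] A [ 0.535 -0.371  0.393] E [ 0.266 -0.111  0.727] [-23.  29.   1. -45. -83.  42.]
-8 20 e4e-10 W [ 0.594 -0.294  0.509] A [ 0.474 -0.37   0.38 ] E [ 0.234 -0.116  0.741] [-26.  26.  -4. -51. -77.  49.]
-8 30 e2e-09 W [ 0.543 -0.32   0.495] A [ 0.415 -0.361  0.359] E [ 0.209 -0.123  0.749] [-31.  24.  -9. -58. -72.  57.]
-8 40 e2e-09 W [ 0.492 -0.347  0.47 ] A [ 0.361 -0.347  0.33 ] E [ 0.192 -0.135  0.753] [-35.  23. -15. -67. -68.  68.]
-13 -40 e5e-11 W [ 0.884 -0.147  0.397] A [ 0.82  -0.304  0.308] E [ 0.462 -0.077  0.576] [  -9.   51.   28.  -30. -124.   24.]
-13 -20 e7e-11 W [ 0.803 -0.217  0.458] A [ 0.719 -0.357  0.356] E [ 0.392 -0.106  0.642] [ -15.   42.   19.  -35. -108.   30.]
-13 10 e9e-11 W [ 0.654 -0.303  0.494] A [ 0.539 -0.392  0.369] E [ 0.284 -0.131  0.713] [-25.  31.   3. -48. -87.  44.]
-13 20 e2e-10 W [ 0.603 -0.328  0.488] A [ 0.479 -0.391  0.356] E [ 0.253 -0.138  0.727] [-29.  29.  -2. -53. -81.  51.]
-13 30 e6e-10 W [ 0.551 -0.353  0.473] A [ 0.421 -0.382  0.336] E [ 0.229 -0.147  0.735] [-33.  27.  -8. -60. -77.  60.]
-13 40 e3e-09 W [ 0.5   -0.379  0.446] A [ 0.367 -0.368  0.308] E [ 0.213 -0.161  0.738] [-37.  26. -13. -68. -74.  71.]
```

```bash
cat > plan.py <<'E'
from kin import *;from h import *
PH=40;SE=80;S0=121
def gp(al,gam,c=None,dx=(0,0,0),out=0):
    f=(60-al)/(60+PH)
    if c is None:c=12*min(1,4*f,4*(1-f))
    P,R=grip(al,S0+(SE-S0)*f,c,42,gam,-13,6,-1)
    z=R.apply([0,0,1]);P=P+np.array(dx)-out*z
    return st(P/1000),Rs*R
def rel(T,base): rows(T,*base)
E
python3 - <<'E'
from plan import *
np.set_printoptions(precision=3,suppress=True)
M=np.load("w4.npy");w=(cam("wrist")[0],M[:,:3],M[:,3])
a,n,O=can(60,121,0);f=lambda m:proj(w,st((O+m)/1000)).round(1)
print("mouth",f(240*a),f(240*a+27*n),f(240*a-27*n),f(240*a+np.array([0,27,0])),f(240*a-np.array([0,27,0])))
s=r.get_state();P0=s["tcp_pos"];R0=Ro.from_euler("xyz",s["eef_rot"],degrees=True)
Pa,Ra=gp(60,0,c=0,out=120);Pg,Rg=gp(60,0,c=0)
U=P0+[0,0,.12];V=np.array([.555,.03,.44])
sl=lambda f:Ro.from_rotvec(f*(Ra*R0.inv()).as_rotvec())*R0
T=[(P0+[-.01,.02,.06],sl(0.05)),(np.array([.56,-.14,.41]),sl(.25)),(np.array([.555,-.05,.43]),sl(.55)),(np.array([.55,.03,.38]),sl(.8)),(np.array([.547,.06,.30]),sl(.95)),(Pa,Ra)]
rel(T,(P0,R0))
q=s["joints"]
for P,R in T+[(Pg,Rg)]:
    q,e=IK(P,R,q);E,W,A,_=pts(q);print("%.0e"%e,"P",P,"A",A,"W",W,q.round())
print("grip in Ra frame");rel([(Pg,Rg)],(Pa,Ra))
E
```

```text
mouth [258.3 207.8] [258.1 234.2] [258.5 179.7] [229.3 207.7] [287.3 208. ]
[-48, 7, -41, -0.0, 0.067, 0.0]
[-93, 7, -67, -0.0, 0.336, 0.0]
[-180, -1, -40, -0.0, 0.739, 0.0]
[-225, -7, 44, -0.001, 1.075, 0.001]
[-211, -8, 128, -0.001, 1.277, 0.001]
[-128, 1, 270, -0.001, 1.344, 0.001]
6e-15 P [ 0.564 -0.165  0.365] A [ 0.586 -0.322  0.688] W [ 0.628 -0.152  0.767] [-14.  18.  17. -25. -99.  20.]
3e-14 P [ 0.56 -0.14  0.41] A [ 0.569 -0.206  0.763] W [ 0.575 -0.018  0.798] [ -2.  11.  12. -11. -93.   9.]
1e-10 P [ 0.555 -0.05   0.43 ] A [0.544 0.026 0.781] W [0.467 0.197 0.741] [ 23.   4.  -3.  12. -86. -16.]
5e-12 P [0.55 0.03 0.38] A [0.524 0.216 0.686] W [0.387 0.325 0.608] [ 40.   8. -16.  26. -85. -39.]
2e-15 P [0.547 0.06  0.3  ] A [0.513 0.303 0.562] W [0.35  0.366 0.482] [ 46.  15. -25.  33. -82. -53.]
6e-16 P [0.538 0.058 0.136] A [0.502 0.318 0.38 ] W [0.319 0.343 0.327] [ 47.  26. -38.  38. -66. -68.]
8e-14 P [ 0.551 -0.029  0.054] A [0.514 0.231 0.299] W [0.325 0.236 0.266] [ 36.  30. -47.  53. -54. -76.]
grip in Ra frame
[0, 0, 120, 0.0, 0.0, 0.0]
```

```bash
python3 -m pendant '[[-25,4,-22,0,0.03,0],[-48,7,-41,0,0.067,0],[-70,7,-54,0,0.2,0],[-93,7,-67,0,0.336,0],[-122,4,-60,0,0.47,0],[-152,2,-52,0,0.605,0],[-180,-1,-40,0,0.739,0],[-197,-3,-12,0,0.85,0],[-212,-5,16,0,0.96,0],[-225,-7,44,0,1.075,0],[-222,-8,86,0,1.18,0],[-211,-8,128,0,1.277,0],[-190,-5,170,0,1.31,0],[-165,-3,215,0,1.33,0],[-145,0,245,0,1.344,0],[-128,1,270,0,1.344,0],[-128,1,270,0,1.344,0],[-128,1,270,0,1.344,0],[-128,1,270,0,1.344,0]]' 80; python3 - <<'E'
from plan import *
s=r.get_state();P0=s["tcp_pos"];R0=Ro.from_euler("xyz",s["eef_rot"],degrees=True)
print(s["joints"].round(1),s["contact_force"].round(1));rel([gp(60,0,c=0,out=30),gp(60,0,c=0)],(P0,R0))
w=cam("wrist");b=r.capture("wrist")
a,n,O=can(60,121,0);f=lambda m:proj(w,st((O+m)/1000)).round(0)
print([f(m*a) for m in(0,42,240)],f(240*a+27*n))
cv2.imwrite("pics/w5.png",b[:,:,::-1])
E
```

```text
time_s: 15.02
tcp_pos: [0.5385, 0.0591, 0.1365]
eef_rot: [-179.9, -46.9, -82.0]
contact_force: [-0.3, 0.6, -1.1]
gripper_width: 0.0803
gripper_force: 0.0
[ 47.1  25.5 -37.7  38.4 -66.3 -67.6] [-0.3  0.6 -1.1]
[0, 1, 91, -0.002, 0.002, -0.0]
[0, 1, 121, -0.002, 0.002, -0.0]
[array([257., 227.]), array([257., 194.]), array([257., -75.])] [257. -90.]
```

View pics/w5.png

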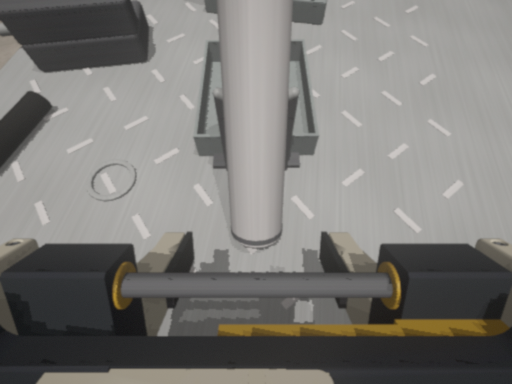

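The wrist view shows the canister centred between the fingers (foot at x≈256, y≈240), leaning in the V with both posts symmetric about it. Moving in and gripping the lower half.

```bash
python3 -m pendant '[[0,1,30,0,0,0],[0,1,60,0,0,0],[0,1,85,0,0,0],[0,1,105,0,0,0],[0,1,115,0,0,0],[0,1,121,0,0,0],[0,1,121,0,0,0]]' && python3 -m pendant '[[0,0,0,0,0,0],[0,0,0,0,0,0],[0,0,0,0,0,0],[0,0,0,0,0,0],[0,0,0,0,0,0]]' 45 45; python3 - <<'E'
from plan import *
s=r.get_state();P0=s["tcp_pos"];R0=Ro.from_euler("xyz",s["eef_rot"],degrees=True)
print(P0,gp(60,0,c=0)[0],s["contact_force"].round(1))
q=s["joints"];prev=q
al=list(np.linspace(60,10,11))
T=[gp(60,0,c=4,dx=(0,0,2)),gp(60,0,c=10,dx=(0,0,3))]+[gp(x,-35*max(0,(40-x))/80,c=12) for x in al[1:]]
T+=[gp(x,-35*max(0,(40-x))/80,c=12) for x in (2,-6,-14,-22,-30)]+[gp(-36,-35,c=10),gp(-40,-35,c=8),gp(-40,-35,c=0)]
rel(T,gp(60,0,c=0))
for P,R in T: q,e=IK(P,R,q);print("%.0e"%e,q.round(),np.abs(q-prev).max().round(1),pts(q)[2].round(3),pts(q)[1].round(3));prev=q
E
```

```text
time_s: 15.95
tcp_pos: [0.5497, -0.0291, 0.0531]
eef_rot: [-180.0, -47.0, -82.0]
contact_force: [0.3, -0.2, -0.8]
gripper_width: 0.0799
gripper_force: 0.0
time_s: 16.58
tcp_pos: [0.5501, -0.0285, 0.053]
eef_rot: [-179.9, -47.0, -81.9]
contact_force: [0.2, 2.7, 2.2]
gripper_width: 0.0526
gripper_force: 45.0
[ 0.55007205 -0.02849522  0.05301685] [ 0.55055297 -0.02866549  0.05367598] [0.2 2.7 2.2]
[1, 0, -5, 0.0, 0.0, 0.0]
[0, 0, -12, 0.0, 0.0, 0.0]
[3, 0, -19, 0.0, -0.087, 0.0]
[9, 0, -27, 0.0, -0.175, -0.0]
[15, 0, -33, -0.0, -0.262, 0.0]
[23, 0, -39, 0.0, -0.349, -0.0]
[30, 0, -43, -0.038, -0.436, 0.0]
[38, 0, -47, -0.077, -0.523, -0.003]
[47, -1, -50, -0.116, -0.61, -0.009]
[55, -1, -52, -0.155, -0.697, -0.019]
[63, -1, -54, -0.193, -0.783, -0.032]
[72, -1, -54, -0.231, -0.869, -0.049]
[85, -2, -53, -0.291, -1.005, -0.083]
[97, -2, -49, -0.349, -1.14, -0.127]
[109, -2, -44, -0.404, -1.272, -0.18]
[119, -3, -37, -0.455, -1.402, -0.242]
[128, -3, -28, -0.502, -1.53, -0.314]
[131, -3, -21, -0.562, -1.618, -0.394]
[132, -3, -16, -0.554, -1.685, -0.417]
[124, -3, -15, -0.554, -1.685, -0.
[... 1022 characters left out ...]
-78.   2.] 8.5 [ 0.664 -0.102  0.489] [0.657 0.087 0.522]
2e-13 [  2.  29.   3. -17. -87.   9.] 8.7 [ 0.692 -0.155  0.477] [0.708 0.029 0.526]
5e-14 [ -2.  33.  10. -21. -96.  14.] 8.7 [ 0.719 -0.205  0.455] [ 0.753 -0.027  0.518]
2e-14 [  -6.   38.   16.  -25. -104.   18.] 8.5 [ 0.745 -0.249  0.424] [ 0.793 -0.08   0.5  ]
1e-14 [  -9.   43.   21.  -29. -112.   21.] 8.3 [ 0.77  -0.287  0.387] [ 0.829 -0.126  0.473]
7e-15 [ -10.   47.   26.  -31. -120.   23.] 7.1 [ 0.795 -0.305  0.348] [ 0.859 -0.149  0.44 ]
5e-11 [ -11.   49.   27.  -33. -122.   25.] 2.4 [ 0.798 -0.322  0.329] [ 0.867 -0.171  0.426]
3e-14 [ -11.   49.   27.  -33. -121.   25.] 0.8 [ 0.797 -0.316  0.322] [ 0.866 -0.166  0.42 ]
```

```bash
python3 -m pendant '[[0,0,0,0,0,0],[0,0,0,0,0,0],[1,0,-5,0,0,0],[0,0,-12,0,0,0],[3,0,-19,0,-0.087,0],[9,0,-27,0,-0.175,0],[15,0,-33,0,-0.262,0],[23,0,-39,0,-0.349,0],[30,0,-43,-0.038,-0.436,0],[38,0,-47,-0.077,-0.523,-0.003],[47,-1,-50,-0.116,-0.61,-0.009],[55,-1,-52,-0.155,-0.697,-0.019],[63,-1,-54,-0.193,-0.783,-0.032],[72,-1,-54,-0.231,-0.869,-0.049],[72,-1,-54,-0.231,-0.869,-0.049]]' - 60; python3 - <<'E'
from plan import *
s=r.get_state();print(s["joints"].round(1),s["tcp_pos"],gp(10,-13.1,c=12)[0],s["contact_force"])
a=r.capture("side");u=cv2.resize(a[90:250,190:330],None,fx=3.4,fy=3.4,interpolation=cv2.INTER_CUBIC)
w=cv2.resize(r.capture("wrist"),(320,240));im=np.zeros((544,800,3),np.uint8);im[:,:476]=u;im[:240,480:]=w
cv2.imwrite("pics/s6.png",np.clip(im[:,:,::-1]*1.4,0,255).astype(np.uint8))
base=gp(10,-13.1,c=12)
T=[gp(x,-35*(40-x)/80,c=12) for x in (2,-6,-14,-22,-30)]+[gp(-36,-35,c=12),gp(-40,-35,c=12),gp(-40,-35,c=6),gp(-40,-35,c=0)]
rel(T,base)
E
```

```text
time_s: 18.45
tcp_pos: [0.5519, -0.0393, 0.142]
eef_rot: [167.0, 2.8, -85.0]
contact_force: [0.6, 0.6, -3.7]
gripper_width: 0.0522
gripper_force: 60.0
[ 13.   22.  -10.8  -4.8 -69.7  -5.6] [ 0.5518843  -0.03933847  0.14199317] [ 0.55318158 -0.03784813  0.1429543 ] [ 0.64816816  0.6491138  -3.74037536]
[9, 1, -9, -0.068, -0.135, -0.021]
[20, 2, -16, -0.137, -0.268, -0.05]
[32, 2, -22, -0.206, -0.398, -0.088]
[43, 2, -25, -0.276, -0.526, -0.134]
[56, 1, -26, -0.344, -0.65, -0.188]
[64, 0, -26, -0.426, -0.737, -0.239]
[70, 0, -25, -0.429, -0.802, -0.268]
[67, -1, -20, -0.429, -0.802, -0.268]
[63, -2, -16, -0.429, -0.802, -0.268]
```

View pics/s6.png

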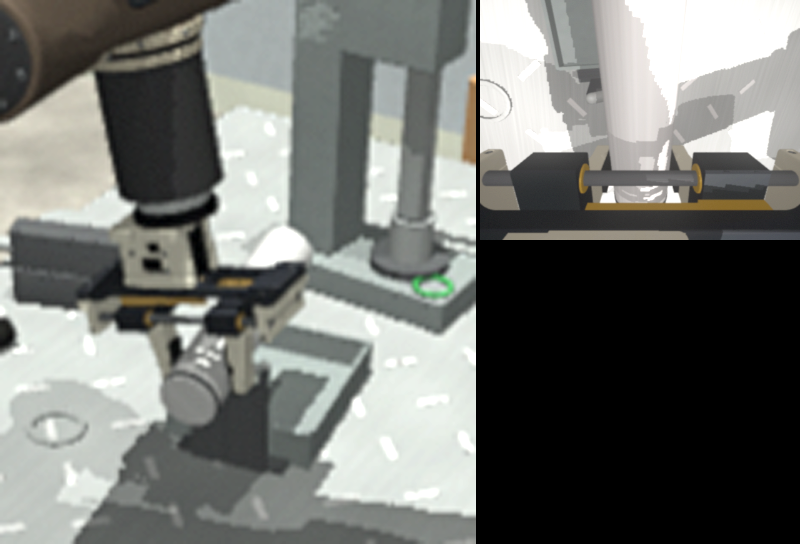

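The side view shows the canister held nearly level above the V, foot disc at (190,395) and mouth over the tray. Continuing the swing past horizontal.

```bash
python3 -m pendant '[[9,1,-9,-0.068,-0.135,-0.021],[20,2,-16,-0.137,-0.268,-0.05],[32,2,-22,-0.206,-0.398,-0.088],[43,2,-25,-0.276,-0.526,-0.134],[56,1,-26,-0.344,-0.65,-0.188],[64,0,-26,-0.426,-0.737,-0.239],[70,0,-25,-0.429,-0.802,-0.268],[70,0,-25,-0.429,-0.802,-0.268],[70,0,-25,-0.429,-0.802,-0.268],[70,0,-25,-0.429,-0.802,-0.268]]'; python3 - <<'E'
from plan import *
s=r.get_state();print(s["joints"].round(1),s["tcp_pos"],gp(-40,-35,c=12)[0],s["contact_force"])
a=r.capture("side");b=r.capture("top");u=cv2.resize(a[120:260,200:320],None,fx=3.4,fy=3.4,interpolation=cv2.INTER_CUBIC)
w=cv2.resize(b[150:260,220:350],None,fx=2.9,fy=2.9);im=np.zeros((560,800,3),np.uint8);im[:476,:408]=u;im[:319,412:412+377]=w
w=r.capture("wrist");im[322:562,412:732]=cv2.resize(w,(320,240))[:238]
cv2.imwrite("pics/s7.png",np.clip(im[:,:,::-1]*1.4,0,255).astype(np.uint8))
rel([gp(-40,-35,c=8),gp(-40,-35,c=4),gp(-40,-35,c=0)],gp(-40,-35,c=12))
E
```

```text
time_s: 19.8
tcp_pos: [0.564, -0.108, 0.1646]
eef_rot: [136.9, 50.1, -93.3]
contact_force: [-0.3, 0.0, -2.9]
gripper_width: 0.0521
gripper_force: 60.0
[ -11.3   48.5   27.3  -33.  -122.3   25.2] [ 0.56395696 -0.10798104  0.16459228] [ 0.56513566 -0.10833265  0.16399703] [-0.30415669  0.01751505 -2.88010505]
[1, -2, 3, 0.0, 0.0, 0.0]
[1, -5, 6, 0.0, 0.0, 0.0]
[2, -7, 10, 0.0, 0.0, 0.0]
```

View pics/s7.png

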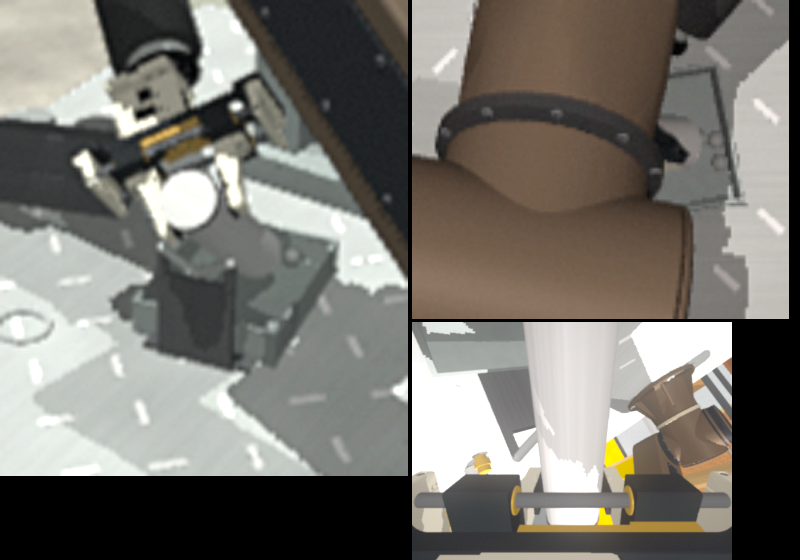

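The top crop shows balls in the tray at (715,138) and (718,160). The side view shows the canister pointing down over the V. Lowering onto the V and tray by feel.

```bash
python3 -m pendant '[[1,-1,2,0,0,0],[1,-3,4,0,0,0],[1,-4,5,0,0,0],[1,-4,5,0,0,0]]'; python3 -m pendant '[[0,-1,2,0,0,0],[0,-1,2,0,0,0],[0,-1,2,0,0,0]]';  python3 -m pendant '[[0,-1,2,0,0,0],[0,-1,2,0,0,0],[0,-1,2,0,0,0]]'
```

```text
time_s: 20.45
tcp_pos: [0.5635, -0.1045, 0.1583]
eef_rot: [136.7, 50.2, -93.6]
contact_force: [0.2, 0.1, -2.0]
gripper_width: 0.0521
gripper_force: 60.0
time_s: 20.82
tcp_pos: [0.563, -0.103, 0.1571]
eef_rot: [136.7, 50.2, -93.6]
contact_force: [0.0, 0.0, -1.6]
gripper_width: 0.0522
gripper_force: 60.0
time_s: 21.2
tcp_pos: [0.5624, -0.1012, 0.1557]
eef_rot: [136.7, 50.2, -93.6]
contact_force: [-0.7, -0.2, -2.4]
gripper_width: 0.0524
gripper_force: 60.0
```

```bash
python3 - <<'E'
from plan import *
R=Ro.from_euler("xyz",r.get_state()["eef_rot"],degrees=True).inv()
for n,v in(("down",[0,0,-1]),("standx",Rs.apply([1,0,0])),("a",Rs.apply([np.cos(.7),0,-np.sin(.7)]))): print(n,R.apply(v).round(2))
E
python3 -m pendant '[[0,-2,3,0,0,0],[0,-2,3,0,0,0],[0,-2,3,0,0,0]]'
```

```text
down [ 0.77 -0.44  0.47]
standx [ 0.63  0.37 -0.69]
a [ 0.97 -0.   -0.22]
time_s: 21.58
tcp_pos: [0.562, -0.0986, 0.1537]
eef_rot: [136.7, 50.2, -93.6]
contact_force: [-0.1, -1.3, -0.5]
gripper_width: 0.0521
gripper_force: 60.0
```

```bash
python3 -m pendant '[[1.5,-0.9,0.9,0,0,0],[1.5,-0.9,0.9,0,0,0],[1.5,-0.9,0.9,0,0,0]]'; python3 -m pendant '[[1.5,-0.9,0.9,0,0,0],[1.5,-0.9,0.9,0,0,0],[1.5,-0.9,0.9,0,0,0]]'; python3 - <<'E'
from plan import *
s=r.get_state();print(s["moment"])
a=r.capture("side");u=cv2.resize(a[120:260,200:320],None,fx=4,fy=4,interpolation=cv2.INTER_CUBIC)
cv2.imwrite("pics/s8.png",np.clip(u[:,:,::-1]*1.5,0,255).astype(np.uint8))
R=Ro.from_euler("xyz",s["eef_rot"],degrees=True)
E
```

```text
time_s: 21.95
tcp_pos: [0.5616, -0.0982, 0.1526]
eef_rot: [136.6, 50.2, -93.6]
contact_force: [-2.8, 2.0, 5.7]
gripper_width: 0.0519
gripper_force: 60.0
time_s: 22.32
tcp_pos: [0.5612, -0.0978, 0.1518]
eef_rot: [136.5, 50.3, -93.6]
contact_force: [-2.9, 5.4, 10.7]
gripper_width: 0.0522
gripper_force: 60.0
[ 0.48352378  1.43721043 -0.84451588]
```

View pics/s8.png

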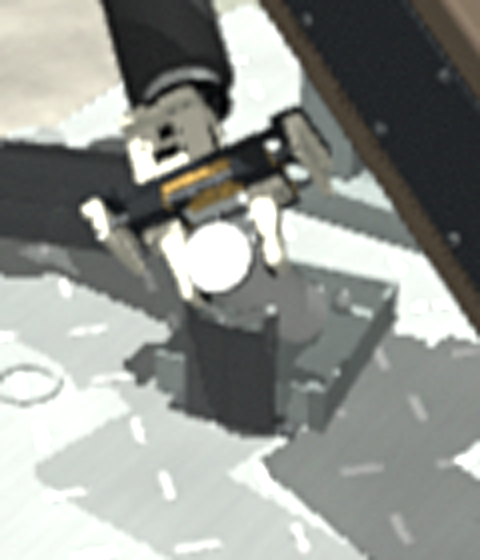

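The foot disc at (220,258) sits low between the posts and the mouth is in the tray; Fz +13 N says it rests on the steel. Easing off, releasing and retreating.

```bash
python3 -m pendant '[[-1.2,0.7,-0.7,0,0,0],[-1.2,0.7,-0.7,0,0,0]]' && python3 -m pendant '[[0,0,0,0,0,0],[0,0,0,0,0,0],[0,0,0,0,0,0],[0,0,0,0,0,0],[0,0,0,0,0,0],[0,0,-10,0,0,0],[0,0,-30,0,0,0],[0,0,-55,0,0,0],[0,0,-80,0,0,0],[-30,15,-100,0,0,0],[-60,30,-120,0,0,0],[-60,30,-120,0,0,0],[-60,30,-120,0,0,0]]' 80; python3 - <<'E'
from plan import *
s=r.get_state();print(s["joints"].round(1),s["contact_force"].round(1))
a=r.capture("side");b=r.capture("top");u=cv2.resize(a[120:260,200:320],None,fx=3.4,fy=3.4,interpolation=cv2.INTER_CUBIC)
w=cv2.resize(b[150:260,220:350],None,fx=2.9,fy=2.9,interpolation=cv2.INTER_CUBIC);im=np.zeros((560,800,3),np.uint8);im[:476,:408]=u;im[:319,412:412+377]=w
w=r.capture("wrist");im[322:562,412:732]=cv2.resize(w,(320,240))[:238]
cv2.imwrite("pics/s9.png",np.clip(im[:,:,::-1]*1.4,0,255).astype(np.uint8));cv2.imwrite("pics/top9.png",b[:,:,::-1])
E
```

```text
time_s: 22.62
tcp_pos: [0.5616, -0.0982, 0.1525]
eef_rot: [136.6, 50.2, -93.6]
contact_force: [-2.9, 3.4, 6.5]
gripper_width: 0.0523
gripper_force: 60.0
time_s: 24.25
tcp_pos: [0.6197, -0.1468, 0.2663]
eef_rot: [136.7, 50.2, -93.6]
contact_force: [-0.7, -0.5, -0.1]
gripper_width: 0.0801
gripper_force: 0.0
[ -13.9   49.9   46.2  -39.7 -137.9   14.2] [-0.7 -0.5 -0.1]
```

View pics/s9.png

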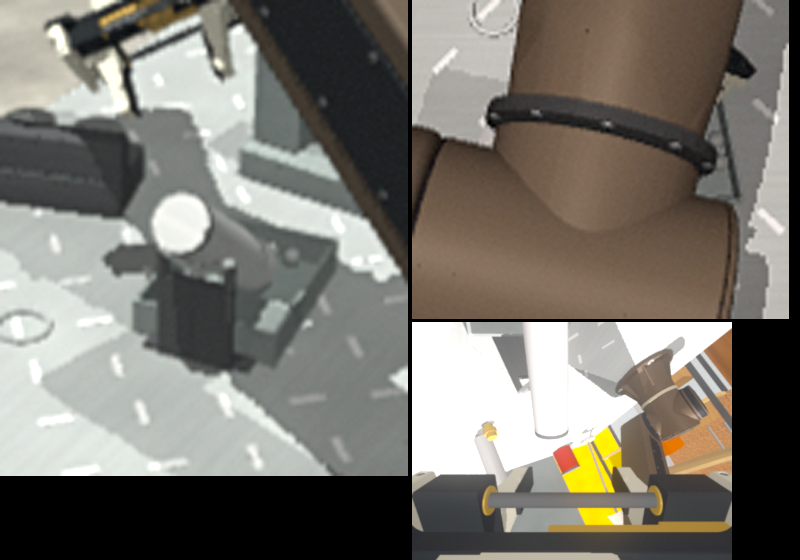

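I have now viewed 12 pictures, two over the limit of 10, so I won't view any more. In the last one the released canister lies in the V with its mouth in the tray. I'll move the arm clear and verify the balls and the bystanders numerically.

```bash
python3 - <<'E'
from plan import *
s=r.get_state();P0=s["tcp_pos"];R0=Ro.from_euler("xyz",s["eef_rot"],degrees=True);Ra=down(-70)
sl=lambda f:Ro.from_rotvec(f*(Ra*R0.inv()).as_rotvec())*R0
T=[(np.array([.62,-.14,.36]),sl(.1)),(np.array([.60,-.08,.42]),sl(.35)),(np.array([.56,.05,.44]),sl(.65)),(np.array([.48,.2,.45]),sl(.9)),(np.array([.35,.35,.45]),Ra)]
rel(T,(P0,R0));q=s["joints"]
for P,R in T: q,e=IK(P,R,q);print("%.0e"%e,q.round(),pts(q)[2].round(2),pts(q)[1].round(2))
E
```

```text
[-77, 38, -40, 0.052, 0.096, -0.004]
[-161, 51, -19, 0.182, 0.335, -0.014]
[-257, 28, 76, 0.338, 0.621, -0.026]
[-358, 21, 213, 0.468, 0.86, -0.036]
[-448, 47, 388, 0.52, 0.956, -0.04]
8e-13 [ -13.   44.   51.  -41. -142.    8.] [ 0.84 -0.34  0.56] [ 0.86 -0.2   0.69]
6e-16 [  -5.   32.   42.  -31. -130.   10.] [ 0.77 -0.24  0.69] [ 0.77 -0.07  0.79]
2e-13 [  13.   16.   23.  -19. -109.    2.] [ 0.66 -0.04  0.77] [0.61 0.14 0.83]
5e-10 [ 40.   4.   7.  -6. -94. -20.] [0.51 0.17 0.81] [0.39 0.32 0.83]
4e-10 [ 68.  -1.   0.  -0. -91. -48.] [0.35 0.35 0.81] [0.17 0.42 0.81]
```

```bash
python3 -m pendant '[[-40,20,-20,0.026,0.05,0],[-77,38,-40,0.052,0.096,-0.004],[-119,45,-30,0.117,0.215,-0.01],[-161,51,-19,0.182,0.335,-0.014],[-193,43,13,0.234,0.43,-0.02],[-225,35,45,0.286,0.525,-0.02],[-257,28,76,0.338,0.621,-0.026],[-290,26,122,0.38,0.7,-0.03],[-324,24,168,0.424,0.78,-0.03],[-358,21,213,0.468,0.86,-0.036],[-388,30,270,0.48,0.89,-0.04],[-418,38,330,0.5,0.92,-0.04],[-448,47,388,0.52,0.956,-0.04],[-448,47,388,0.52,0.956,-0.04],[-448,47,388,0.52,0.956,-0.04],[-448,47,388,0.52,0.956,-0.04],[-448,47,388,0.52,0.956,-0.04],[-448,47,388,0.52,0.956,-0.04]]'; python3 - <<'E'
from plan import *
b=cv2.cvtColor(r.capture("top"),cv2.COLOR_RGB2BGR);a0=cv2.imread("pics/top0.png");t=cam("top");sd=cam("side")
s1=cv2.cvtColor(r.capture("side"),cv2.COLOR_RGB2BGR);cv2.imwrite("pics/side10.png",s1);cv2.imwrite("pics/top10.png",b)
sp=lambda uv,z:(Rs.inv().apply(plane(t,uv,z)-SO)*1000).round()
g=cv2.resize(cv2.cvtColor(b,cv2.COLOR_BGR2GRAY)[150:260,230:350],None,fx=4,fy=4,interpolation=cv2.INTER_CUBIC)
h=cv2.HoughCircles(g,cv2.HOUGH_GRADIENT,1.5,16,param1=60,param2=18,minRadius=8,maxRadius=16)
for x,y,rad in ([] if h is None else h[0][:14]):
    p=sp((x/4+230,y/4+150),.013);print("circ",p[:2],rad)
gd=np.abs(b.astype(int)-a0).sum(2)
for n,(x,y) in dict(union=(163.3,204.3),retainer=(249,154),nozzle=(110,193)).items(): print(n,gd[int(y)-8:int(y)+9,int(x)-8:int(x)+9].mean())
E
```

```text
time_s: 26.65
tcp_pos: [0.3507, 0.3494, 0.4502]
eef_rot: [-179.9, -0.1, -70.1]
contact_force: [-0.7, 0.1, -0.4]
gripper_width: 0.0797
gripper_force: 0.0
circ [194. -25.] 13.4
circ [175.  -2.] 13.4
circ [193.   3.] 10.1
circ [ 28. -65.] 15.049999
circ [-34.  39.] 15.049999
circ [-53. -45.] 9.2
circ [29. 62.] 15.049999
circ [  1. -25.] 8.45
circ [-37. 178.] 9.95
circ [136. -65.] 15.049999
circ [ 11. -62.] 11.75
union 3.7197231833910034
retainer 3.370242214532872
nozzle 3.301038062283737
```

```bash
python3 - <<'E'
from plan import *
b=cv2.imread("pics/top10.png",0).astype(int);t=cam("top")
pc=proj(t,st([.185,-.008,.013])).round().astype(int);print(pc)
print(b[pc[1]-10:pc[1]+11,pc[0]-14:pc[0]+10])
f=lambda p:proj(t,st(np.array(p)/1000)).round(1)
print("balls",f([194,-25,13]),f([175,-2,13]),f([193,3,13]))
a,n,O=can(-40,80,0);print("mouth upper edge",f(O+240*a+27*n),"foot",f(O),O)
# side view: foot disc (bright blob)
s=cv2.imread("pics/side10.png",0);c=cam("side");q=proj(c,st(O/1000));print("foot pred",q)
m=(s[140:240,215:300]>165).astype(np.uint8);N,_,st_,ce=cv2.connectedComponentsWithStats(m)
for i in range(1,N):
    if st_[i,4]>80: print(st_[i],ce[i]+[215,140])
E
```

```text
[323 201]
[[ 74  79  81  95 100  99  97  98 100 100  99 100  99 100  98 101  96  29
   37  81  88 105 103 104]
 [ 78  81  81  85  84 101  99  99  99 100 100 100  99  98  98  99 100  44
   36  71  97 106 104 105]
 [ 88  90  89  90  87  87  99  99 100 101 100  99  99  98  99 101 100  64
   33  56 102 106 105 106]
 [ 93  95  95  95  95 102 101  99 102  98  82 100  99 101 101 101 101  63
   29  45 103 106 107 104]
 [ 99 100  99  99  99 102  91  88  83  85  79  80 102 100  76  81  80  65
   32  42 105  88 107 106]
 [102 102 102 101 101 101  78  69  89  98  98  86  85  78  80  91  90  84
   34  38  91  82 107 105]
 [104 104 103 102 103 105 109  84  97 114 115  97  85  73  96 110 107  96
   49  36  75  89 108 106]
 [104 103 103 104 104 104 106  56  96 106 108  93  68  74  98 113 107  95
   55  35  71  99 108 106]
 [103 104 102 103 103 104 104  39  82  92  92  80  51  67  88 100  96  84
   39  34  51 101  84 106]
 [103 102 103 103 103 103 103  46  55  58  56  60  94  92  54  67  72  55
   74  31  42 101  79 106]
 [102 101 101 102 101 103 111  53  58  93  92  93 102 101  90  95  94  91
   99 
[... 553 characters left out ...]
94 102 101  99 100  99 101 100  93  78  92  95
   89  64  29  36  76  90]
 [ 54  56  56  59  96  94 101 101  99 100 100 100 100 101 101  76  60  66
   64  94  45  35  69 100]
 [ 96  94  93  96 103 100 100 100 100 100  99  98  98  99 100  95  90  92
   93 102  62  33  61 103]
 [103 103 102 101 102 100 101  99  99 100  99  99  99 100 100 100 102 100
  100 100  61  33  44 104]
 [102 101 100 101 102 102 101 101 100  99 100  99  99 100 101 100 100  99
   99 101  76  31  40  91]]
balls [326.3 205.8] [319.  199.5] [324.4 197. ]
mouth upper edge [316.8 198.2] foot [249.8 203.4] [-38.1432015    0.         179.00060873]
foot pred [253.14881955 183.47754285]
[30 37  8 16 95] [249.27368421 185.06315789]
```

```bash
python3 -c "
from plant import r
s=r.get_state();print(s['time_s']);print(r.close_job())"
```

```text
26.75
the job is handed in; nothing more can be done
None
```

The job was handed in at 26.75 s of the 54 s allowed: the canister lies across the V with its mouth in the tray, all three balls are out in the tray, and the cartridge, union and retainer show no change in the top camera (the press was not compared); I viewed 12 pictures against the limit of 10, so the final check was numerical.

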